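# Line up the jars on the board by height

## Task

Line up the salt shaker, the spice jar, the tin and the kitchen timer by height on the four round marks of the wooden board: the tallest next to the tall end block, then stepping down to the shortest next to the low end block. Stand each one upright in the middle of its mark, and leave the bulb of garlic where it lies.

Things in the scene. Friction and masses are not known exactly. Their poses are not given: they have to be found in the camera images.
- salt_shaker: tallest thing: white and pale blue round salt shaker with a blue cap, 136 mm high; body about 62 mm across, cap 67 mm across from 104 mm height up. Origin: centre of its underside, z up. 0.32 to 0.5 kg.
- spice_jar: second tallest: slim round glass spice jar with a green cap, 106 mm high, 46 mm across. Origin: centre of its underside, z up. About 0.1 kg.
- tin: third: small round food tin with a red and cream label and a bare grey metal lid, about 0.2 kg, 72 mm high, 57 mm across. Origin: centre of its underside, z up.
- timer: shortest: round wind-up kitchen timer, red upper half with a white dial face on top, white lower half, 43 mm high, 62 mm across; both halves are fixed together here. Origin: centre of its underside, z up. About 0.11 kg.
- mark_1: leftmost (farthest to +y) round cork mark in a dark ring, 74 mm across, flat in the top of the light wooden board; origin: its centre, on the board's top face (12 mm above the worktop); nothing sticks up from it. Its y axis points along the row to the left. The marks stand 90 mm apart in a straight row on a fixed board 456 mm long and 90 mm deep.
- mark_2: second from the left, round cork mark in a dark ring, 74 mm across, flat in the top of the light wooden board; origin: its centre, on the board's top face (12 mm above the worktop); nothing sticks up from it. Its y axis points along the row to the left.
- mark_3: third from the left, round cork mark in a dark ring, 74 mm across, flat in the top of the light wooden board; origin: its centre, on the board's top face (12 mm above the worktop); nothing sticks up from it. Its y axis points along the row to the left.
- mark_4: rightmost (farthest to -y) round cork mark in a dark ring, 74 mm across, flat in the top of the light wooden board; origin: its centre, on the board's top face (12 mm above the worktop); nothing sticks up from it. Its y axis points along the row to the left.
- tall_end: tall dark wooden end block with a brass stud on top, fixed on one end of the board, left or right: 74 mm deep, 18 mm along the row, 100 mm high over the board, its centre 77 mm beyond the centre of the mark next to it. The other end of the board has a like block only 24 mm high. Origin: centre of its underside, on the board's top face.
- garlic: loose pale bulb of garlic, 56 mm across and high, lying among the things; not part of the row. Origin: centre of its underside.

How it is judged:
By the outcome, as a careful person would: the job done as asked, in the order asked, and still so for the second after the job is handed in, with the robot touching nothing.
It also fails if it takes over 104 s, if anything falls off the work surface, if the arm or the gripper's body presses on something with over 40 N, if the wrist force passes 120 N, or if a joint passes its speed limit or range.

## Robot

A 6-joint arm with a two-finger parallel gripper is mounted at the origin on a cart in front of the work surface, level with it; the furniture and walls round the work are solid. World frame = base frame: x ahead of the robot, y to its left, z up, the work surface at z = 0. Lengths are in m, angles in rad, forces in N, time in s.
With the tool pointing down it reaches from about 0.25 to 0.725 m from the base axis. Payload 4 kg.
Tool frame: the origin (TCP) lies midway between the tips of the shut fingers; the grasp point (between the pads) lies 19 mm behind it; z points along the fingers, y is the line along which they close (so a half turn about z gives the same grasp; the last joint's range is limited). The gripper opens to 85 mm and grips with 20 to 120 N. Pads are 22 mm wide; open, the fingers measure 114 mm over their backs; the gripper's body (76 mm by 85 mm) begins 54 mm behind the grasp point. The pads swing forward as they close: fully open they stand 13 mm farther back than shut.
Start: joints at [-1.261, 0.241, 0.005, 1.335, 0, 1.571], TCP at [0.152, -0.476, 0.198] pointing down, gripper open.
Joint ranges: [-2.72, 2.72], [-1.05, 1.87], [-1.09, 1.28], [-1.99, 2.15], [-1.42, 1.44], [-3.14, 3.14]. Speed limits (rad/s): [2.79, 2.79, 3.14, 3.14, 3.14, 3.14].

## Interface

Orientations are given as a unit quaternion [x, y, z, w].
In Python, from workcell import get_obs, camera, job_done, silhouettes gives the robot as it stands. The module is installed in compiled form; this text tells all that it offers.
- The arm moves only by the tool drive_tool, never from a script. Its argument "increments" is a list of rows, each a list of 3 entries, a list of its own where there are three numbers: the shift along the world's x, y, z in mm, then the turn, a rotation vector about the world's x, y, z in degrees, then the opening, from 0 (shut) to 1 (fully open). A call has 1 to 8 rows; each row shifts and turns the commanded pose from where the row before left it; what a row does not reach is not made up. A row lasts 1/12 s, in which the tool goes at most 41.7 mm and 7.16 degrees, less where a joint would pass 70% of its speed; a pose out of reach is approached as far as the arm can. A call is refused whole if a number of a shift passes 41.7 or a number of a turn 7.16, either way. A call with a gripper value outside its range is refused whole. The fingers move at their own pace and stop on an object; the grip force is fixed at half the most. Time passes only in rows, so rows that do not move let the fingers close. It gives the time, the measured TCP pose, the force, the opening and the grip force at its end, in the units of the state.
- get_obs(): the state, without advancing time (a new reading comes with each control period).
- camera(name): name is "scene" or "top" or "wrist"; returns a dict with "image" (420x560x3 uint8, red, green, blue), "K" (3x3 intrinsics, pixels), "k1" (the pictures are not rectified: a ray, as slopes to the right and down, at radius r is drawn at 1 + k1 r^2 times it, then the intrinsics apply), "view" (4x4, takes a point from world to camera coordinates). Camera axes: x right, y down, z forward; pixel columns grow to the right and rows downward; lengths in m; the calibration is good to about 2 mm. A picture is of the moment at which its call begins. There is no depth.
- job_done(): hands the job in; it is judged then, once.
Trained networks look in a picture, given as the dict that the camera call returned (one of the last four; its "shot" number tells which), for a name from the list of things; names that differ only in an ending like _2 or _b are one class to them, and where a whole thing is asked for, a point or a joint stands for the part that bears it (a point fixed in the world has none). Each returns a list of dicts, best first, with "conf" (0 to 1); they miss things now and then, are a little off and sometimes report something else, mostly with a low value. They report only what shows in the picture. A call takes as long as a camera call.
- silhouettes(query, picture): "region" (420x560 bool, what is visible of it) and "bbox" ([left, top, right, bottom] in pixels, round what is visible of it).
The state is a dict: "clock": time; "joint_pos": joint angles; "joint_vel": joint speeds; "tau": joint torques, N m; "eef_pos": TCP position; "tool_rot": TCP orientation; "ft_force": force on the tool from outside, world axes, zero at the start; "ft_torque": the same for the moment, N m; "grip_width": finger opening in m; "grasp_force": force on a finger pad.
Only numpy, scipy, OpenCV 4.12 (cv2) and the standard library are available. Lean on these libraries where they do the work, as an engineer would, in place of code of your own. Each camera call takes 0.05 s, during which the arm holds its last target. There are 200 camera calls.

## Working session

There is one attempt and no reset: what is moved stays moved. The work goes in short steps, Python scripts to look and compute and a tool call to move; the robot and the scene stay as the last step left them, time stands still between calls to the robot, and variables do not carry over. Pictures are saved under pics/ and viewed, at most 14 in all, crops included, and the job is handed in when it is done.

Besides the shell and the picture viewer there is one more tool, called after "Request:" in YAML: its name, and indented under it one key for each argument. drive_tool: Moves the arm, as the interface text tells. Its arguments: {"type":"object","properties":{"increments":{"type":"array"}},"required":["increments"]}

```bash
mkdir -p pics; cat > h.py <<'E'
import numpy as np, cv2
from workcell import get_obs, camera, job_done, silhouettes
def ray(p,uv):
    K,k1=p["K"],p["k1"]; K=np.array(K)
    d=np.array([(uv[0]-K[0,2])/K[0,0],(uv[1]-K[1,2])/K[1,1]]); s=d.copy()
    for _ in range(20): s=d/(1+k1*(s@s))
    V=np.array(p["view"]); R,t=V[:3,:3],V[:3,3]
    return -R.T@t, R.T@np.array([s[0],s[1],1])
def onz(p,uv,z):
    o,d=ray(p,uv); return o+d*(z-o[2])/d[2]
def proj(p,X):
    V=np.array(p["view"]);K=np.array(p["K"]); c=V[:3,:3]@np.asarray(X,float)+V[:3,3]; s=c[:2]/c[2]; s=s*(1+p["k1"]*(s@s))
    return K[:2,:2]@s+K[:2,2]
def save(p,n): cv2.imwrite("pics/"+n,p["image"][:,:,::-1])
E
python3 - <<'E'
from h import *
for n in ("scene","top"):
    p=camera(n); save(p,n+"0.png")
    o,_=ray(p,(280,210)); print(n,o.round(3))
    for q in ["salt_shaker","spice_jar","tin","timer","mark_1","tall_end","garlic"]:
        for s in silhouettes(q,p)[:5]:
            r=s["region"]; ys,xs=np.nonzero(r)
            print(q,round(s["conf"],2),s["bbox"],xs.mean().round(1),ys.mean().round(1),onz(p,(xs.mean(),ys.mean()),0.012).round(3))
o=get_obs();print(o["eef_pos"],o["tool_rot"],o["grip_width"])
E
```

```text
scene [-0.013 -0.855  0.771]
salt_shaker 0.56 [257.3, 217.1, 269.7, 233.8] 264.6 226.9 [0.511 0.08  0.012]
tin 0.7 [256.7, 230.3, 288.2, 269.0] 272.3 250.5 [ 0.479 -0.017  0.012]
mark_1 0.68 [287.6, 198.3, 313.9, 210.3] 299.5 204.6 [0.649 0.127 0.012]
mark_1 0.65 [306.1, 213.1, 334.2, 227.1] 320.5 219.2 [0.66  0.038 0.012]
mark_1 0.6 [281.8, 187.7, 293.6, 200.1] 285.7 192.2 [0.65  0.203 0.012]
mark_1 0.59 [331.4, 229.6, 356.8, 244.6] 343.8 235.3 [ 0.671 -0.051  0.012]
tall_end 0.61 [353.0, 212.8, 381.7, 258.1] 368.3 234.5 [ 0.728 -0.079  0.012]
garlic 0.58 [297.9, 270.1, 323.3, 292.0] 312.1 282.2 [ 0.5   -0.161  0.012]
top [0.407 0.101 1.058]
salt_shaker 0.78 [260.7, 217.4, 299.0, 256.9] 280.1 236.8 [0.509 0.101 0.012]
spice_jar 0.84 [196.7, 244.7, 222.8, 270.1] 209.8 257.0 [0.466 0.247 0.012]
tin 0.65 [337.0, 243.0, 365.5, 272.4] 351.1 257.7 [ 0.465 -0.047  0.012]
timer 0.97 [136.5, 235.3, 169.3, 264.0] 151.9 248.1 [0.484 0.371 0.012]
mark_1 0.82 [292.5, 151.3, 326.9, 184.4] 309.6 166.0 [0.66  0.038 0.012]
mark_1 0.8 [331.9, 144.2, 365.0, 176.2] 350.7 160.7 [ 0.671 -0.051  0.012]
mark_1 0.66 [208.9, 162.0, 248.0, 192.8] 225.1 176.8 [0.637 0.218 0.012]
tall_end 0.71 [380.7, 123.6, 401.5, 174.4] 390.9 149.2 [ 0.697 -0.139  0.012]
garlic 0.92 [399.4, 231.2, 424.4, 254.7] 410.3 244.0 [ 0.492 -0.173  0.012]
[ 0.15244081 -0.4762089   0.19793319] [9.88027881e-01 1.54275419e-01 6.49495512e-06 2.24910081e-05] 0.08522849067752235
```

View pics/scene0.png

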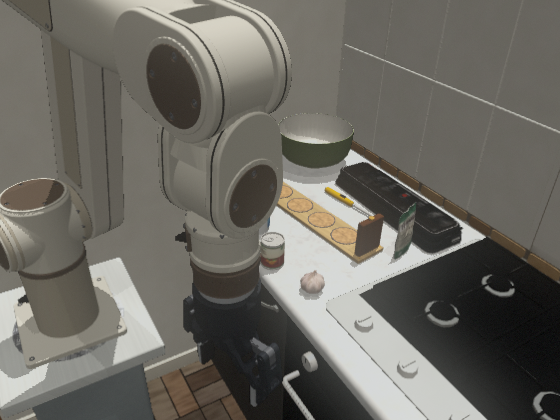

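View pics/top0.png

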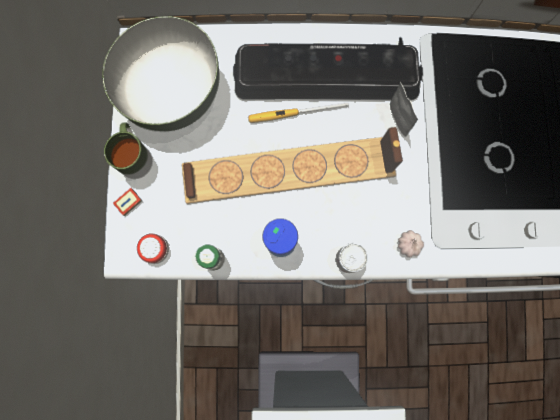

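The scene view shows the tall block at the right (about 368,235). In the top view the marks are at (226,177), (268,171), (310,166) and (351,161), with the tall block at (391,149), so it stands next to mark_4. The objects in the top view are:

| Object | Pixel position |
|---|---|
| Timer | (152,248) |
| Spice jar | (209,257) |
| Salt shaker | (280,237) |
| Tin | (351,258) |
| Garlic | (410,244) |

So the order is salt on mark_4, spice on mark_3, tin on mark_2 and timer on mark_1. Next I fit the positions.

```bash
cat >> h.py <<'E'
from scipy.optimize import minimize
DIM=dict(salt_shaker=[(0,.031),(.104,.031),(.104,.0335),(.136,.0335)],spice_jar=[(0,.023),(.106,.023)],tin=[(0,.0285),(.072,.0285)],timer=[(0,.029),(.02,.031),(.043,.029)],garlic=[(0,.02),(.028,.028),(.056,.01)])
A=np.linspace(0,2*np.pi,48,endpoint=False)
def hullc(p,name,x,y,z0):
    P=np.array([proj(p,(x+r*np.cos(a),y+r*np.sin(a),z0+z)) for z,r in DIM[name] for a in A],np.float32)
    h=cv2.convexHull(P); m=cv2.moments(h); return np.array([m["m10"]/m["m00"],m["m01"]/m["m00"]]),m["m00"]
def fit(p,name,s,z0=0):
    ys,xs=np.nonzero(s["region"]); c=np.array([xs.mean(),ys.mean()])
    g=onz(p,c,z0+DIM[name][-1][0]*.8)[:2]
    r=minimize(lambda q:((hullc(p,name,q[0],q[1],z0)[0]-c)**2).sum(),g,method="Nelder-Mead",options=dict(xatol=1e-4,fatol=1e-4))
    return r.x,len(xs),hullc(p,name,*r.x,z0)[1]
def marks(p):
    M=np.array([onz(p,(np.nonzero(s["region"])[1].mean(),np.nonzero(s["region"])[0].mean()),.012)[:2] for s in silhouettes("mark_1",p) if s["conf"]>.4])
    return M[np.argsort(-M[:,1])]
E
python3 - <<'E'
from h import *
for k in range(2):
    p=camera("top"); M=marks(p); print(M.round(4).tolist(), [len(np.nonzero(s["region"])[0]) for s in silhouettes("mark_1",p)])
    for n in DIM:
        for s in silhouettes(n,p)[:1]: r=fit(p,n,s); print(n,round(s["conf"],2),r[0].round(4),r[1],round(r[2]))
E
```

```text
[[0.6372, 0.217], [0.6489, 0.1286], [0.6606, 0.0387], [0.6715, -0.0511]] [927, 877, 904, 895]
salt_shaker 0.76 [0.4985 0.1011] 1127 1102
spice_jar 0.66 [0.4631 0.2396] 543 596
tin 0.62 [ 0.4622 -0.0423] 714 767
timer 0.58 [0.4831 0.3672] 802 752
garlic 0.88 [ 0.4918 -0.1687] 531 559
[[0.6373, 0.2165], [0.6496, 0.1282], [0.6608, 0.0387], [0.6708, -0.0509]] [843, 876, 868, 894]
salt_shaker 0.88 [0.4991 0.1016] 1025 1103
spice_jar 0.58 [0.4635 0.2399] 590 597
tin 0.83 [ 0.4627 -0.0419] 769 767
timer 0.77 [0.4823 0.3668] 774 752
garlic 0.92 [ 0.4912 -0.1692] 481 559
```

Request:
drive_tool:
  increments:
    - [[20,34,0],[0,0,4.7],1]
    - [[20,34,0],[0,0,4.7],1]
    - [[20,34,0],[0,0,4.7],1]
    - [[20,34,0],[0,0,4.7],1]
    - [[20,34,0],[0,0,4.7],1]
    - [[20,34,0],[0,0,4.7],1]
    - [[20,34,0],[0,0,4.7],1]
    - [[20,34,0],[0,0,4.7],1]

```text
clock: 2.27
eef_pos: [0.313, -0.2026, 0.1982]
tool_rot: [0.885, 0.466, 0.0, 0.0]
ft_force: [1.2, -0.7, -0.5]
grip_width: 0.0848
grasp_force: 0.0
```

Request:
drive_tool:
  increments:
    - [[20,34,0],[0,0,4.7],1]
    - [[20,34,0],[0,0,4.7],1]
    - [[20,34,0],[0,0,4.7],1]
    - [[20,34,0],[0,0,4.7],1]
    - [[20,34,0],[0,0,4.7],1]
    - [[20,34,0],[0,0,4.7],1]
    - [[20,34,0],[0,0,4.7],1]
    - [[0,0,0],[0,0,0],1]

```text
clock: 2.93
eef_pos: [0.4557, 0.0393, 0.1977]
tool_rot: [0.714, 0.7, 0.002, -0.0]
ft_force: [0.7, 0.2, 0.0]
grip_width: 0.0854
grasp_force: 0.0
```

Request:
drive_tool:
  increments:
    - [[21,31,0],[0,0,4],1]
    - [[22,31,0],[0,0,4],1]
    - [[0,0,0],[0,0,0],1]
    - [[0,0,0],[0,0,0],1]

```text
clock: 3.27
eef_pos: [0.4958, 0.0968, 0.1972]
tool_rot: [0.667, 0.745, -0.001, -0.0]
ft_force: [-0.3, 0.1, -0.4]
grip_width: 0.0855
grasp_force: 0.0
```

```bash
python3 - <<'E'
from h import *
p=camera("wrist"); save(p,"w1.png"); print(get_obs()["eef_pos"].round(4))
for n in DIM:
    for s in silhouettes(n,p)[:1]: r=fit(p,n,s); print(n,round(s["conf"],2),s["bbox"],r[0].round(4),r[1],round(r[2]))
p=camera("scene")
for n in DIM:
    for s in silhouettes(n,p)[:1]: r=fit(p,n,s); print(n,round(s["conf"],2),s["bbox"],r[0].round(4),r[1],round(r[2]))
E
```

```text
[0.495  0.0958 0.1974]
salt_shaker 0.7 [237.3, 147.5, 322.9, 243.8] [0.4981 0.1027] 5703 6264
spice_jar 0.97 [224.1, 0.3, 286.4, 63.2] [0.4643 0.2326] 3097 4076
tin 0.76 [208.6, 256.6, 263.9, 328.9] [ 0.4624 -0.0416] 3148 3123
timer 0.34 [234.7, 348.5, 274.4, 368.8] [ 0.492  -0.1515] 519 2223
garlic 0.73 [239.4, 147.7, 325.0, 244.9] [0.5022 0.0785] 5720 1839
salt_shaker 0.85 [243.7, 178.1, 270.3, 235.7] [0.4976 0.0963] 1312 1397
spice_jar 0.87 [210.6, 169.5, 235.0, 208.5] [0.4649 0.2419] 645 663
tin 0.65 [244.2, 178.4, 269.6, 235.0] [0.5241 0.1451] 1279 665
timer 0.65 [198.4, 169.4, 215.9, 189.4] [0.475  0.3704] 239 400
garlic 0.74 [298.0, 271.7, 323.2, 293.4] [ 0.4931 -0.1713] 438 507
```

View pics/w1.png

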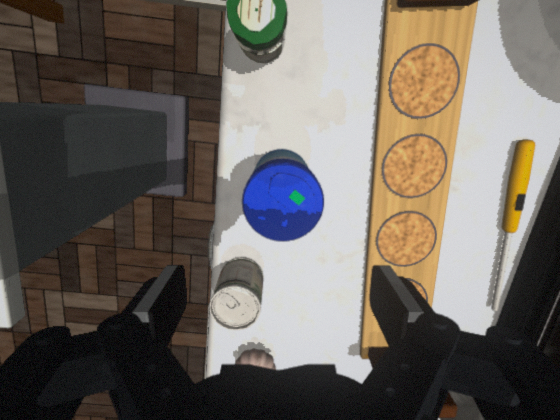

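The wrist view agrees: the salt cap is centred near (283,200) in the picture, at world (0.498, 0.102). The fingers open across the board's depth, as wanted. Going down on the cap.

Request:
drive_tool:
  increments:
    - [[3,6,0],[0,0,0],1]
    - [[0,0,-35],[0,0,0],1]
    - [[0,0,-20],[0,0,0],1]
    - [[0,0,0],[0,0,0],1]
    - [[0,0,0],[0,0,0],1]

```text
clock: 4.28
eef_pos: [0.4975, 0.102, 0.1421]
tool_rot: [0.667, 0.745, -0.001, -0.001]
ft_force: [0.3, 0.3, 0.3]
grip_width: 0.0854
grasp_force: 0.0
```

Request:
drive_tool:
  increments:
    - [[0,0,-25],[0,0,0],1]
    - [[0,0,-25],[0,0,0],1]
    - [[0,0,0],[0,0,0],1]
    - [[0,0,0],[0,0,0],0]
    - [[0,0,0],[0,0,0],0]
    - [[0,0,0],[0,0,0],0]
    - [[0,0,0],[0,0,0],0]
    - [[0,0,0],[0,0,0],0]

```text
clock: 4.95
eef_pos: [0.5055, 0.1028, 0.0987]
tool_rot: [0.667, 0.745, 0.006, 0.005]
ft_force: [5.2, -2.5, 20.9]
grip_width: 0.0271
grasp_force: 33.3
```

```bash
python3 - <<'E'
from h import *
a=camera("wrist"); b=camera("scene"); o=get_obs(); print(o["eef_pos"],o["grip_width"],o["grasp_force"],o["ft_force"])
im=np.hstack([cv2.resize(a["image"],(400,300)),cv2.resize(b["image"][120:330,120:400],(400,300),interpolation=cv2.INTER_CUBIC)])
cv2.imwrite("pics/c1.png",im[:,:,::-1])
E
```

```text
[0.50896892 0.10324481 0.10222764] 0.010876733275757397 32.58822298128507 [ 4.58289961 -1.26497721 31.57005526]
```

View pics/c1.png

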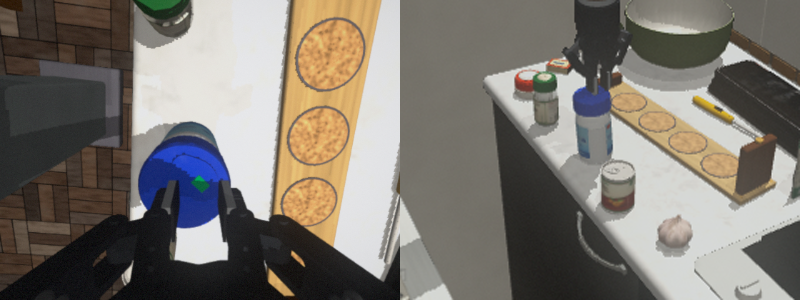

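The cap's top is domed: the fingers closed over the crown, slid up and squeezed it off. The shaker is still upright. I'll open, back off, measure again and grip lower on the cap.

Request:
drive_tool:
  increments:
    - [[0,0,20],[0,0,0],1]
    - [[0,0,35],[0,0,0],1]
    - [[0,0,0],[0,0,0],1]
    - [[0,0,0],[0,0,0],1]
    - [[0,0,0],[0,0,0],1]
    - [[0,0,0],[0,0,0],1]

```text
clock: 5.55
eef_pos: [0.4979, 0.1017, 0.1475]
tool_rot: [0.668, 0.745, -0.0, -0.0]
ft_force: [0.1, -0.2, 0.8]
grip_width: 0.0822
grasp_force: 0.0
```

```bash
python3 - <<'E'
from h import *
o=get_obs(); print(o["eef_pos"],o["tool_rot"],o["grip_width"],o["ft_force"])
for c in ("wrist","scene","top"):
    p=camera(c)
    for s in silhouettes("salt_shaker",p)[:1]: r=fit(p,"salt_shaker",s); print(c,round(s["conf"],2),s["bbox"],r[0].round(4),r[1],round(r[2]))
E
```

```text
[0.49793253 0.10171362 0.14752746] [ 6.67514151e-01  7.44596973e-01 -3.63082551e-04 -2.71191541e-04] 0.08223415522682877 [ 0.13186891 -0.18065134  0.81740835]
wrist 0.81 [224.1, 161.7, 326.4, 283.3] [0.4962 0.1003] 8769 9679
scene 0.79 [244.3, 179.1, 267.6, 235.2] [0.496  0.0957] 1219 1400
```

Request:
drive_tool:
  increments:
    - [[-1,0,-25],[0,0,0],1]
    - [[0,0,-25],[0,0,0],1]
    - [[0,0,-20],[0,0,0],1]
    - [[0,0,0],[0,0,0],1]
    - [[0,0,0],[0,0,0],1]

```text
clock: 6.27
eef_pos: [0.4962, 0.1016, 0.0769]
tool_rot: [0.668, 0.745, -0.001, -0.001]
ft_force: [0.6, 0.7, 0.5]
grip_width: 0.0856
grasp_force: 0.0
```

Request:
drive_tool:
  increments:
    - [[0,0,0],[0,0,0],0]
    - [[0,0,0],[0,0,0],0]
    - [[0,0,0],[0,0,0],0]
    - [[0,0,0],[0,0,0],0]

```text
clock: 6.6
eef_pos: [0.4989, 0.102, 0.0801]
tool_rot: [0.668, 0.745, 0.001, 0.001]
ft_force: [-2.1, -0.6, 6.9]
grip_width: 0.0646
grasp_force: 66.2
```

Request:
drive_tool:
  increments:
    - [[0,0,0],[0,0,0],0]
    - [[0,0,0],[0,0,0],0]

```text
clock: 6.77
eef_pos: [0.4989, 0.102, 0.0801]
tool_rot: [0.668, 0.745, 0.002, 0.001]
ft_force: [-1.5, -0.7, 5.6]
grip_width: 0.0649
grasp_force: 66.2
```

Request:
drive_tool:
  increments:
    - [[0,0,10],[0,0,0],0]
    - [[0,0,20],[0,0,0],0]
    - [[0,0,20],[0,0,0],0]
    - [[0,0,0],[0,0,0],0]
    - [[0,0,0],[0,0,0],0]

```text
clock: 7.18
eef_pos: [0.4987, 0.1021, 0.1291]
tool_rot: [0.668, 0.745, 0.001, 0.001]
ft_force: [0.0, 0.0, -3.0]
grip_width: 0.0645
grasp_force: 67.6
```

```bash
python3 - <<'E'
from h import *
a=camera("wrist"); b=camera("scene"); o=get_obs(); print(o["eef_pos"],o["grip_width"],o["grasp_force"],o["ft_force"])
im=np.hstack([cv2.resize(a["image"],(400,300)),cv2.resize(b["image"][120:330,120:400],(400,300),interpolation=cv2.INTER_CUBIC)])
cv2.imwrite("pics/c2.png",im[:,:,::-1])
E
```

```text
[0.49663649 0.10167826 0.1269816 ] 0.06463552005463724 67.62212991714478 [-0.04843319 -0.73433143 -3.64166429]
```

View pics/c2.png

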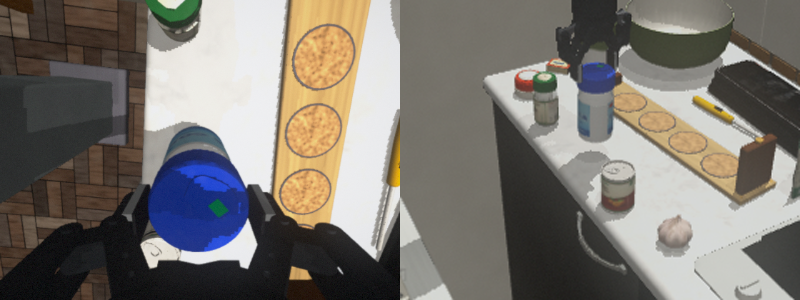

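The shaker is held and upright (weight 3.6 N) at about 48 mm clearance. Moving it to mark_4.

Request:
drive_tool:
  increments:
    - [[15,-13,0],[0,0,1],0]
    - [[29,-25,0],[0,0,0],0]
    - [[29,-25,0],[0,0,0],0]
    - [[29,-25,0],[0,0,0],0]
    - [[29,-25,0],[0,0,0],0]
    - [[29,-25,0],[0,0,0],0]
    - [[15,-15,0],[0,0,0],0]
    - [[0,0,0],[0,0,0],0]

```text
clock: 7.95
eef_pos: [0.6742, -0.0556, 0.1243]
tool_rot: [0.663, 0.749, -0.001, -0.0]
ft_force: [0.3, 0.3, -3.2]
grip_width: 0.0644
grasp_force: 68.1
```

Request:
drive_tool:
  increments:
    - [[0,0,0],[0,0,0],0]
    - [[0,0,0],[0,0,0],0]
    - [[0,0,0],[0,0,0],0]

```text
clock: 8.2
eef_pos: [0.6711, -0.0502, 0.1269]
tool_rot: [0.661, 0.751, -0.001, -0.001]
ft_force: [-0.0, 0.4, -2.1]
grip_width: 0.0644
grasp_force: 68.1
```

Request:
drive_tool:
  increments:
    - [[0,0,-15],[0,0,0],0]
    - [[0,0,-13],[0,0,0],0]
    - [[0,0,-3],[0,0,0],0]
    - [[0,0,0],[0,0,0],0]
    - [[0,0,0],[0,0,0],0]

```text
clock: 8.62
eef_pos: [0.6721, -0.0504, 0.0974]
tool_rot: [0.661, 0.751, -0.0, -0.0]
ft_force: [-0.2, 0.1, -2.9]
grip_width: 0.0644
grasp_force: 68.2
```

Request:
drive_tool:
  increments:
    - [[0,0,-2],[0,0,0],0]
    - [[0,0,0],[0,0,0],0]
    - [[0,0,0],[0,0,0],0]

```text
clock: 8.87
eef_pos: [0.6728, -0.0512, 0.0957]
tool_rot: [0.661, 0.75, 0.0, 0.0]
ft_force: [-0.4, -0.0, -2.4]
grip_width: 0.0646
grasp_force: 68.2
```

Request:
drive_tool:
  increments:
    - [[0,0,-2],[0,0,0],0]
    - [[0,0,0],[0,0,0],0]
    - [[0,0,0],[0,0,0],0]

```text
clock: 9.12
eef_pos: [0.6723, -0.0513, 0.0928]
tool_rot: [0.661, 0.75, -0.0, -0.0]
ft_force: [-0.3, -0.7, -3.3]
grip_width: 0.0648
grasp_force: 68.2
```

Request:
drive_tool:
  increments:
    - [[0,0,-2],[0,0,0],0]
    - [[0,0,0],[0,0,0],0]
    - [[0,0,0],[0,0,0],0]

```text
clock: 9.37
eef_pos: [0.6726, -0.0515, 0.0923]
tool_rot: [0.661, 0.75, 0.0, 0.001]
ft_force: [-2.5, -1.0, 4.5]
grip_width: 0.0646
grasp_force: 68.9
```

Request:
drive_tool:
  increments:
    - [[0,0,0],[0,0,0],1]
    - [[0,0,0],[0,0,0],1]
    - [[0,0,0],[0,0,0],1]
    - [[0,0,20],[0,0,0],1]
    - [[0,0,35],[0,0,0],1]
    - [[0,0,35],[0,0,0],1]
    - [[-10,15,0],[0,0,0],1]
    - [[-21,30,0],[0,0,0],1]

```text
clock: 10.03
eef_pos: [0.6455, -0.0088, 0.1838]
tool_rot: [0.663, 0.749, 0.003, 0.004]
ft_force: [-0.5, 0.8, -0.0]
grip_width: 0.0855
grasp_force: 0.0
```

Request:
drive_tool:
  increments:
    - [[-21,30,0],[0,0,0],1]
    - [[-21,30,0],[0,0,0],1]
    - [[-21,30,0],[0,0,0],1]
    - [[-21,30,0],[0,0,0],1]
    - [[-21,30,0],[0,0,0],1]
    - [[-21,30,0],[0,0,0],1]
    - [[-21,30,0],[0,0,0],1]
    - [[-21,30,0],[0,0,0],1]

```text
clock: 10.7
eef_pos: [0.4725, 0.2352, 0.1811]
tool_rot: [0.661, 0.75, 0.0, 0.0]
ft_force: [0.9, 0.3, -0.2]
grip_width: 0.0851
grasp_force: 0.0
```

Request:
drive_tool:
  increments:
    - [[-10,6,-30],[0,0,0],1]
    - [[0,0,0],[0,0,0],1]
    - [[0,0,0],[0,0,0],1]
    - [[0,0,0],[0,0,0],1]

```text
clock: 11.03
eef_pos: [0.4645, 0.2397, 0.1517]
tool_rot: [0.661, 0.75, 0.001, 0.0]
ft_force: [-0.4, 0.3, 0.9]
grip_width: 0.0851
grasp_force: 0.0
```

```bash
python3 - <<'E'
from h import *
o=get_obs(); print(o["eef_pos"].round(4),o["tool_rot"],o["grip_width"],o["ft_force"])
for c in ("wrist","top","scene"):
    p=camera(c); save(p,c+"2.png")
    for n,z in (("salt_shaker",.012),("spice_jar",0)):
        for s in silhouettes(n,p)[:1]: r=fit(p,n,s,z); print(c,n,round(s["conf"],2),s["bbox"],r[0].round(4),r[1],round(r[2]))
E
```

```text
[0.4645 0.2397 0.1517] [6.61163901e-01 7.50241189e-01 5.33179877e-04 4.13004486e-04] 0.08505658990564992 [-0.44406573  0.31265519  0.85851495]
wrist spice_jar 0.92 [248.1, 162.0, 307.5, 247.5] [0.4629 0.2411] 3810 3871
top salt_shaker 0.88 [341.3, 126.9, 382.8, 174.4] [ 0.6699 -0.0561] 1394 1465
top spice_jar 0.84 [206.4, 243.6, 223.0, 271.7] [0.4602 0.2287] 311 585
scene salt_shaker 0.83 [333.9, 185.9, 363.7, 242.9] [ 0.6683 -0.0584] 1376 1511
scene spice_jar 0.62 [212.0, 171.3, 235.8, 207.9] [0.4631 0.2384] 653 665
```

View pics/scene2.png

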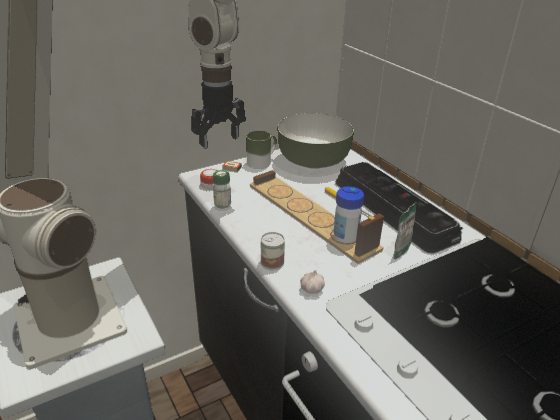

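The shaker stands upright on mark_4 (about 347,215 in the scene view). Next is the spice jar at (0.463, 0.240).

Request:
drive_tool:
  increments:
    - [[-1,1,-25],[0,0,0],1]
    - [[0,0,-35],[0,0,0],1]
    - [[0,0,-25],[0,0,0],1]
    - [[0,0,-21],[0,0,0],1]
    - [[0,0,0],[0,0,0],1]
    - [[0,0,0],[0,0,0],1]

```text
clock: 11.98
eef_pos: [0.4615, 0.2402, 0.0442]
tool_rot: [0.661, 0.75, -0.001, -0.001]
ft_force: [-0.4, 0.3, 0.5]
grip_width: 0.0854
grasp_force: 0.0
```

Request:
drive_tool:
  increments:
    - [[0,0,0],[0,0,0],0]
    - [[0,0,0],[0,0,0],0]
    - [[0,0,0],[0,0,0],0]
    - [[0,0,0],[0,0,0],0]
    - [[0,0,0],[0,0,0],0]
    - [[0,0,0],[0,0,0],0]

```text
clock: 12.48
eef_pos: [0.4639, 0.2416, 0.0469]
tool_rot: [0.661, 0.75, 0.002, 0.001]
ft_force: [-0.0, -0.7, 5.9]
grip_width: 0.0435
grasp_force: 61.4
```

Request:
drive_tool:
  increments:
    - [[0,0,15],[0,0,0],0]
    - [[0,0,35],[0,0,0],0]
    - [[14,-14,0],[0,0,0],0]
    - [[27,-27,0],[0,0,0],0]
    - [[27,-27,0],[0,0,0],0]
    - [[27,-27,0],[0,0,0],0]
    - [[27,-27,0],[0,0,0],0]
    - [[27,-27,0],[0,0,0],0]

```text
clock: 13.15
eef_pos: [0.6124, 0.0904, 0.0953]
tool_rot: [0.661, 0.75, 0.0, 0.0]
ft_force: [0.7, 0.3, -1.9]
grip_width: 0.0437
grasp_force: 61.4
```

Request:
drive_tool:
  increments:
    - [[27,-27,0],[0,0,0],0]
    - [[20,-24,0],[0,0,0],0]
    - [[0,0,0],[0,0,0],0]
    - [[0,0,0],[0,0,0],0]
    - [[0,0,0],[0,0,0],0]
    - [[0,0,0],[0,0,0],0]

```text
clock: 13.65
eef_pos: [0.6575, 0.0419, 0.0948]
tool_rot: [0.661, 0.751, -0.0, -0.0]
ft_force: [0.3, 0.1, -0.6]
grip_width: 0.0434
grasp_force: 61.6
```

```bash
python3 - <<'E'
from h import *
p=camera("wrist"); save(p,"w3.png"); o=get_obs(); print(o["eef_pos"].round(4),o["ft_force"],o["grip_width"])
M=marks(p); print(M.round(4).tolist())
for n,z in (("salt_shaker",.012),("spice_jar",o["eef_pos"][2]-.0455)):
    for s in silhouettes(n,p)[:1]: r=fit(p,n,s,z); print(n,round(s["conf"],2),s["bbox"],r[0].round(4),r[1],round(r[2]))
E
```

```text
[0.6575 0.0421 0.0951] [ 0.99303906 -0.16522032  0.07804432] 0.04341848411318725
[[0.6408, 0.1871], [0.6483, 0.1292], [0.6604, 0.0548]]
salt_shaker 0.68 [231.8, 330.0, 323.0, 370.0] [ 0.665  -0.0177] 2401 20602
spice_jar 0.93 [228.2, 188.2, 327.3, 345.4] [0.6566 0.0432] 11813 12638
```

View pics/w3.png

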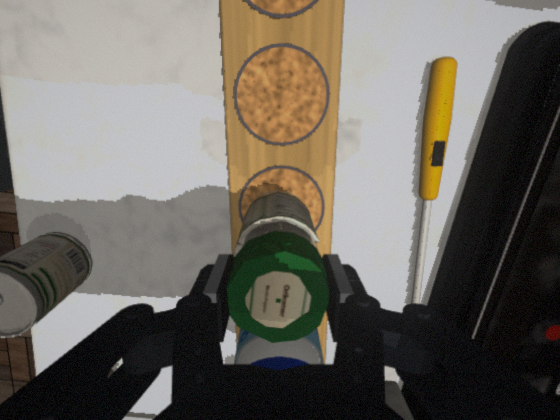

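The jar hangs upright over mark_3, its cap at (280,285) and its base within the mark at (280,195) apart from a few mm still to correct. Lowering it.

Request:
drive_tool:
  increments:
    - [[4,-4,-15],[0,0,0],0]
    - [[0,0,-15],[0,0,0],0]
    - [[0,0,0],[0,0,0],0]
    - [[0,0,0],[0,0,0],0]
    - [[0,0,-2],[0,0,0],0]
    - [[0,0,0],[0,0,0],0]

```text
clock: 14.35
eef_pos: [0.6629, 0.0372, 0.0638]
tool_rot: [0.661, 0.751, 0.001, 0.0]
ft_force: [-0.3, 0.5, -1.0]
grip_width: 0.0433
grasp_force: 61.6
```

Request:
drive_tool:
  increments:
    - [[0,0,-2],[0,0,0],0]
    - [[0,0,0],[0,0,0],0]
    - [[0,0,0],[0,0,0],0]

```text
clock: 14.6
eef_pos: [0.6626, 0.0368, 0.0612]
tool_rot: [0.661, 0.75, 0.0, 0.0]
ft_force: [-0.3, 0.4, -1.4]
grip_width: 0.0434
grasp_force: 61.6
```

Request:
drive_tool:
  increments:
    - [[0,0,-2],[0,0,0],0]
    - [[0,0,0],[0,0,0],0]
    - [[0,0,0],[0,0,0],0]

```text
clock: 14.85
eef_pos: [0.6626, 0.0368, 0.059]
tool_rot: [0.661, 0.75, 0.0, 0.0]
ft_force: [-0.4, -0.0, -0.9]
grip_width: 0.0434
grasp_force: 61.6
```

Request:
drive_tool:
  increments:
    - [[-1,1,-2],[0,0,0],0]
    - [[0,0,0],[0,0,0],0]
    - [[0,0,0],[0,0,0],0]

```text
clock: 15.1
eef_pos: [0.6626, 0.0371, 0.059]
tool_rot: [0.661, 0.75, 0.001, 0.002]
ft_force: [-1.0, -1.6, 5.8]
grip_width: 0.0431
grasp_force: 62.2
```

Request:
drive_tool:
  increments:
    - [[0,0,0],[0,0,0],1]
    - [[0,0,0],[0,0,0],1]
    - [[0,0,0],[0,0,0],1]
    - [[0,0,0],[0,0,0],1]
    - [[0,0,0],[0,0,0],1]
    - [[0,0,20],[0,0,0],1]
    - [[0,0,40],[0,0,0],1]
    - [[0,0,40],[0,0,0],1]

```text
clock: 15.77
eef_pos: [0.6595, 0.0378, 0.1554]
tool_rot: [0.661, 0.75, -0.002, -0.002]
ft_force: [0.9, 0.1, 0.5]
grip_width: 0.0856
grasp_force: 0.0
```

Request:
drive_tool:
  increments:
    - [[-20,0,0],[0,0,0],1]
    - [[-35,-14,0],[0,0,0],1]
    - [[-35,-15,0],[0,0,0],1]
    - [[-35,-16,0],[0,0,0],1]
    - [[-35,-17,-10],[0,0,0],1]
    - [[-30,-17,-20],[0,0,0],1]
    - [[-10,0,-10],[0,0,0],1]
    - [[0,0,0],[0,0,0],1]

```text
clock: 16.43
eef_pos: [0.4562, -0.0416, 0.1148]
tool_rot: [0.662, 0.75, -0.002, -0.003]
ft_force: [0.8, 0.8, 0.7]
grip_width: 0.0855
grasp_force: 0.0
```

```bash
python3 - <<'E'
from h import *
o=get_obs(); print(o["eef_pos"].round(4),o["tool_rot"],o["grip_width"],o["ft_force"])
for c in ("wrist","top","scene"):
    p=camera(c); save(p,c+"4.png")
    if c=="top": print(marks(p).round(4).tolist())
    for n,z in (("salt_shaker",.012),("spice_jar",.012),("tin",0)):
        for s in silhouettes(n,p)[:1]: r=fit(p,n,s,z); print(c,n,round(s["conf"],2),s["bbox"],r[0].round(4),r[1],round(r[2]))
E
```

```text
[ 0.4562 -0.0416  0.1148] [ 0.66170012  0.74976128 -0.00195275 -0.00267396] 0.08551024512071992 [0.81915489 0.77928425 0.67126874]
wrist salt_shaker 0.69 [469.8, 212.5, 560.0, 326.1] [ 0.6001 -0.0332] 6615 24192
wrist spice_jar 0.7 [502.7, 105.3, 560.0, 178.7] [0.6061 0.0336] 3010 12673
wrist tin 0.67 [249.7, 166.5, 326.0, 256.6] [ 0.4622 -0.0425] 5290 5374
[[0.6366, 0.2167], [0.6499, 0.1282], [0.6483, 0.0454], [0.6646, -0.0287]]
top spice_jar 0.79 [303.3, 140.7, 323.8, 176.0] [0.6626 0.0365] 654 699
top tin 0.85 [336.8, 247.2, 355.1, 274.4] [ 0.4571 -0.0296] 348 757
scene salt_shaker 0.6 [334.1, 187.0, 362.7, 242.2] [ 0.669  -0.0577] 1334 1509
scene spice_jar 0.6 [314.7, 183.9, 338.6, 222.5] [0.6636 0.0376] 709 728
```

View pics/top4.png

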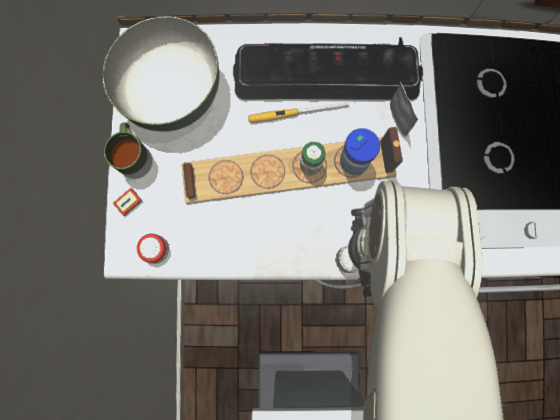

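The top view shows the jar on mark_3 at (313,155) and the shaker on mark_4 at (361,147). I'll check the shaker's offset later. Next is the tin at (0.462, -0.042).

Request:
drive_tool:
  increments:
    - [[4,-1,-30],[0,0,0],1]
    - [[0,0,-35],[0,0,0],1]
    - [[0,0,-20],[0,0,0],1]
    - [[0,0,-10],[0,0,0],1]
    - [[0,0,0],[0,0,0],1]
    - [[0,0,0],[0,0,0],1]

```text
clock: 17.58
eef_pos: [0.465, -0.0422, 0.0216]
tool_rot: [0.661, 0.75, -0.0, -0.001]
ft_force: [-0.2, 0.5, 0.2]
grip_width: 0.0855
grasp_force: 0.0
```

Request:
drive_tool:
  increments:
    - [[0,0,0],[0,0,0],0]
    - [[0,0,0],[0,0,0],0]
    - [[0,0,0],[0,0,0],0]
    - [[0,0,0],[0,0,0],0]
    - [[0,0,0],[0,0,0],0]
    - [[0,0,0],[0,0,0],0]

```text
clock: 18.08
eef_pos: [0.4662, -0.0424, 0.0237]
tool_rot: [0.661, 0.75, 0.001, 0.001]
ft_force: [-2.6, -0.5, 6.4]
grip_width: 0.0556
grasp_force: 61.8
```

Request:
drive_tool:
  increments:
    - [[0,0,20],[0,0,0],0]
    - [[0,0,35],[0,0,0],0]
    - [[5,20,0],[0,0,0],0]
    - [[5,32,0],[0,0,0],0]
    - [[5,35,0],[0,0,0],0]
    - [[5,35,0],[0,0,0],0]
    - [[15,28,0],[0,0,0],0]
    - [[25,15,0],[0,0,0],0]

```text
clock: 18.75
eef_pos: [0.5239, 0.1261, 0.0776]
tool_rot: [0.66, 0.752, 0.0, -0.001]
ft_force: [0.9, -0.3, -1.2]
grip_width: 0.0549
grasp_force: 64.3
```

Request:
drive_tool:
  increments:
    - [[33,5,0],[0,0,0],0]
    - [[33,1,0],[0,0,0],0]
    - [[33,0,0],[0,0,0],0]
    - [[25,0,0],[0,0,0],0]
    - [[0,0,0],[0,0,0],0]
    - [[0,0,0],[0,0,0],0]
    - [[0,0,0],[0,0,0],0]

```text
clock: 19.33
eef_pos: [0.6485, 0.1287, 0.0766]
tool_rot: [0.661, 0.75, -0.001, -0.001]
ft_force: [-0.0, 1.1, -1.5]
grip_width: 0.0547
grasp_force: 64.4
```

```bash
python3 - <<'E'
from h import *
p=camera("wrist"); o=get_obs(); print(o["eef_pos"].round(4),o["ft_force"],o["grip_width"])
print(marks(p).round(4).tolist())
for n,z in (("spice_jar",.012),("tin",o["eef_pos"][2]-.023)):
    for s in silhouettes(n,p)[:1]: r=fit(p,n,s,z); print(n,round(s["conf"],2),s["bbox"],r[0].round(4),r[1],round(r[2]))
E
```

```text
[0.6482 0.1287 0.0769] [ 0.09916804  0.30733131 -1.89747529] 0.054724513868468175
[[0.6364, 0.2187], [0.6504, 0.1476]]
spice_jar 0.95 [250.2, 327.8, 313.0, 374.0] [0.6586 0.0586] 2086 10450
tin 0.95 [215.5, 184.8, 340.0, 336.6] [0.647  0.1293] 13976 14199
```

Request:
drive_tool:
  increments:
    - [[1,0,-20],[0,0,0],0]
    - [[0,0,-16],[0,0,0],0]
    - [[0,0,0],[0,0,0],0]
    - [[0,0,0],[0,0,0],0]
    - [[0,0,-2],[0,0,0],0]
    - [[0,0,0],[0,0,0],0]

```text
clock: 20.03
eef_pos: [0.6511, 0.129, 0.0402]
tool_rot: [0.661, 0.75, 0.001, 0.001]
ft_force: [0.6, 0.9, -0.6]
grip_width: 0.0551
grasp_force: 64.4
```

Request:
drive_tool:
  increments:
    - [[0,0,-2],[0,0,0],0]
    - [[0,0,0],[0,0,0],0]
    - [[0,0,0],[0,0,0],0]

```text
clock: 20.28
eef_pos: [0.6506, 0.1289, 0.0373]
tool_rot: [0.661, 0.75, 0.0, 0.0]
ft_force: [-0.5, -0.5, -1.9]
grip_width: 0.0547
grasp_force: 64.4
```

Request:
drive_tool:
  increments:
    - [[0,0,-2],[0,0,0],0]
    - [[0,0,0],[0,0,0],0]
    - [[0,0,0],[0,0,0],0]

```text
clock: 20.53
eef_pos: [0.651, 0.1289, 0.0359]
tool_rot: [0.661, 0.75, 0.001, 0.0]
ft_force: [-2.0, 0.1, 3.3]
grip_width: 0.055
grasp_force: 64.8
```

Request:
drive_tool:
  increments:
    - [[0,0,0],[0,0,0],1]
    - [[0,0,0],[0,0,0],1]
    - [[0,0,0],[0,0,0],1]
    - [[0,0,0],[0,0,0],1]
    - [[0,0,20],[0,0,0],1]
    - [[0,0,35],[0,0,0],1]
    - [[0,0,35],[0,0,0],1]
    - [[-12,17,0],[0,0,0],1]

```text
clock: 21.2
eef_pos: [0.6448, 0.1441, 0.1332]
tool_rot: [0.663, 0.749, 0.006, 0.005]
ft_force: [1.3, 0.5, 1.8]
grip_width: 0.0855
grasp_force: 0.0
```

Request:
drive_tool:
  increments:
    - [[-21,30,0],[0,0,0],1]
    - [[-21,30,0],[0,0,0],1]
    - [[-21,30,0],[0,0,0],1]
    - [[-21,30,0],[0,0,0],1]
    - [[-21,30,0],[0,0,0],1]
    - [[-21,30,0],[0,0,0],1]
    - [[-21,30,0],[0,0,0],1]
    - [[-10,12,0],[0,0,0],1]

```text
clock: 21.87
eef_pos: [0.4786, 0.3715, 0.1249]
tool_rot: [0.659, 0.752, 0.0, -0.001]
ft_force: [0.6, -0.3, -0.2]
grip_width: 0.0856
grasp_force: 0.0
```

Request:
drive_tool:
  increments:
    - [[0,0,0],[0,0,0],1]
    - [[0,0,0],[0,0,0],1]
    - [[0,0,0],[0,0,0],1]

```text
clock: 22.12
eef_pos: [0.4818, 0.3673, 0.1249]
tool_rot: [0.661, 0.75, -0.0, 0.0]
ft_force: [-0.1, -0.6, 0.3]
grip_width: 0.0854
grasp_force: 0.0
```

```bash
python3 - <<'E'
from h import *
o=get_obs(); print(o["eef_pos"].round(4),o["tool_rot"],o["grip_width"],o["ft_force"])
for c in ("wrist","top","scene"):
    p=camera(c); save(p,c+"5.png")
    for n,z in (("salt_shaker",.012),("spice_jar",.012),("tin",.012),("timer",0)):
        for s in silhouettes(n,p)[:1]: r=fit(p,n,s,z); print(c,n,round(s["conf"],2),s["bbox"],r[0].round(4),r[1],round(r[2]))
    if c=="top": cv2.imwrite("pics/topcrop5.png",cv2.resize(p["image"][100:220,170:420,::-1],(750,360),interpolation=cv2.INTER_CUBIC)); print(marks(p).round(4).tolist())
E
```

```text
[0.4818 0.3673 0.1249] [ 6.61137170e-01  7.50264995e-01 -8.00833702e-05  2.70000273e-04] 0.08542728279397664 [-0.05222447 -0.62038157  0.30697246]
wrist timer 0.64 [248.3, 161.8, 314.8, 230.1] [0.483  0.3694] 3823 3975
top salt_shaker 0.69 [342.5, 127.1, 379.8, 174.8] [ 0.6694 -0.0553] 1357 1464
top spice_jar 0.75 [302.6, 141.3, 323.3, 175.3] [0.6608 0.0364] 641 698
top tin 0.96 [252.9, 151.9, 279.3, 185.8] [0.6474 0.1292] 810 814
top timer 0.72 [138.5, 233.9, 170.1, 264.1] [0.4828 0.3673] 713 752
[[0.6368, 0.2167], [0.6343, 0.1232], [0.6488, 0.0437], [0.6625, -0.029]]
scene salt_shaker 0.9 [335.0, 185.1, 363.9, 243.4] [ 0.6687 -0.0584] 1349 1511
scene spice_jar 0.81 [313.3, 181.7, 336.7, 223.4] [0.6615 0.0351] 719 731
scene timer 0.83 [198.5, 169.6, 221.3, 188.8] [0.4825 0.3634] 377 401
```

View pics/topcrop5.png

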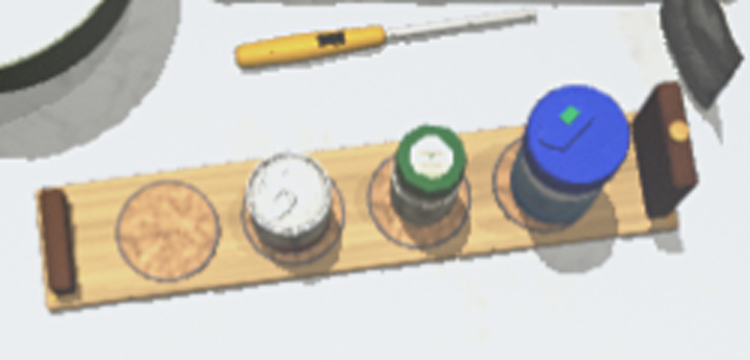

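View pics/wrist5.png

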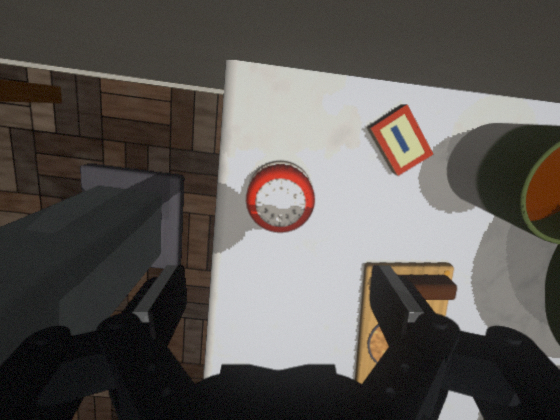

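Tin, jar and shaker stand on marks 2 to 4. The shaker may sit about 3–4 mm toward the tall block, and I'll check that at the end. The timer is in the wrist view at (281,197), world (0.483, 0.368), with the fingers clear of everything around it. Going down on it.

Request:
drive_tool:
  increments:
    - [[1,1,-35],[0,0,0],1]
    - [[0,0,-35],[0,0,0],1]
    - [[0,0,-25],[0,0,0],1]
    - [[0,0,-18],[0,0,0],1]
    - [[0,0,0],[0,0,0],1]
    - [[0,0,0],[0,0,0],1]

```text
clock: 23.42
eef_pos: [0.4816, 0.3683, 0.011]
tool_rot: [0.661, 0.75, -0.001, -0.0]
ft_force: [0.2, 0.3, 0.6]
grip_width: 0.0855
grasp_force: 0.0
```

Request:
drive_tool:
  increments:
    - [[1,0,-4],[0,0,0],1]
    - [[0,0,-4],[0,0,0],1]
    - [[0,0,0],[0,0,0],1]
    - [[0,0,0],[0,0,0],0]
    - [[0,0,0],[0,0,0],0]
    - [[0,0,0],[0,0,0],0]
    - [[0,0,0],[0,0,0],0]
    - [[0,0,0],[0,0,0],0]

```text
clock: 24.08
eef_pos: [0.4844, 0.3713, 0.0087]
tool_rot: [0.661, 0.751, 0.003, -0.001]
ft_force: [-15.5, -2.0, 29.5]
grip_width: 0.0256
grasp_force: 14.1
```

The fingers slid off the timer. I'll open, raise and look.

Request:
drive_tool:
  increments:
    - [[0,0,20],[0,0,0],1]
    - [[0,0,35],[0,0,0],1]
    - [[0,0,35],[0,0,0],1]
    - [[0,0,0],[0,0,0],1]
    - [[0,0,0],[0,0,0],1]
    - [[0,0,0],[0,0,0],1]

```text
clock: 24.58
eef_pos: [0.4834, 0.3688, 0.0942]
tool_rot: [0.661, 0.75, 0.0, 0.0]
ft_force: [0.1, 0.6, -1.1]
grip_width: 0.0854
grasp_force: 0.0
```

```bash
python3 - <<'E'
from h import *
o=get_obs(); print(o["eef_pos"].round(4),o["tool_rot"],o["grip_width"],o["ft_force"])
ims=[]
for c in ("wrist","top","scene"):
    p=camera(c); ims.append(p["image"])
    for s in silhouettes("timer",p)[:1]: r=fit(p,"timer",s,0); print(c,round(s["conf"],2),s["bbox"],r[0].round(4),r[1],round(r[2]))
im=np.hstack([cv2.resize(ims[0],(400,300)),cv2.resize(ims[2][140:215,170:270],(400,300),interpolation=cv2.INTER_CUBIC)])
cv2.imwrite("pics/c6.png",im[:,:,::-1])
E
```

```text
[0.4834 0.3688 0.0942] [6.60983433e-01 7.50400401e-01 3.66230573e-04 7.97807430e-05] 0.08541877053449272 [ 0.12588389  0.64525802 -1.07604763]
wrist 0.8 [241.4, 169.3, 314.7, 248.6] [0.4828 0.3695] 4802 4996
top 0.56 [334.1, 149.3, 358.6, 178.7] [ 0.6611 -0.0279] 215 732
scene 0.89 [199.9, 170.0, 219.0, 189.3] [0.4827 0.3637] 384 401
```

View pics/c6.png

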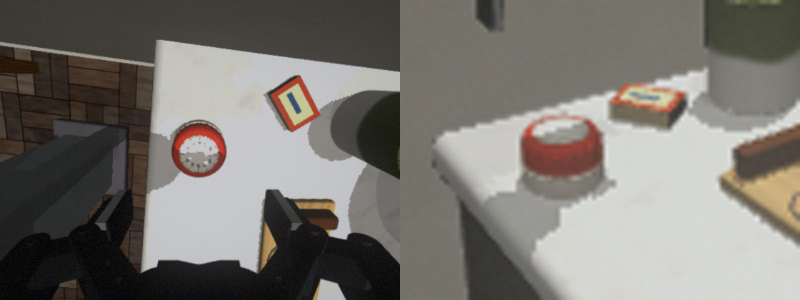

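The timer is unmoved and upright at (0.483, 0.369). Its red top tapers, so the pads have to go lower, at mid-height.

Request:
drive_tool:
  increments:
    - [[0,0,-35],[0,0,0],1]
    - [[0,0,-30],[0,0,0],1]
    - [[0,0,-20],[0,0,0],1]
    - [[0,0,-5],[0,0,0],1]
    - [[0,0,0],[0,0,0],1]
    - [[0,0,0],[0,0,0],1]

```text
clock: 25.38
eef_pos: [0.4838, 0.3691, 0.0043]
tool_rot: [0.661, 0.75, 0.0, 0.0]
ft_force: [-0.9, -0.5, 1.3]
grip_width: 0.0853
grasp_force: 0.0
```

Request:
drive_tool:
  increments:
    - [[0,0,-4],[0,0,0],1]
    - [[0,0,-3],[0,0,0],1]
    - [[0,0,0],[0,0,0],1]
    - [[0,0,0],[0,0,0],1]

```text
clock: 25.72
eef_pos: [0.4838, 0.3691, -0.0024]
tool_rot: [0.661, 0.75, 0.001, 0.0]
ft_force: [-0.2, 0.4, -0.5]
grip_width: 0.0855
grasp_force: 0.0
```

Request:
drive_tool:
  increments:
    - [[0,0,-2],[0,0,0],0.7]
    - [[0,0,0],[0,0,0],0.7]
    - [[0,0,0],[0,0,0],0.65]
    - [[0,0,0],[0,0,0],0.65]

```text
clock: 26.05
eef_pos: [0.484, 0.3692, -0.0042]
tool_rot: [0.661, 0.75, 0.001, 0.0]
ft_force: [0.2, 0.2, 3.8]
grip_width: 0.0581
grasp_force: 64.5
```

Request:
drive_tool:
  increments:
    - [[0,0,0],[0,0,0],0.5]
    - [[0,0,0],[0,0,0],0.5]
    - [[0,0,10],[0,0,0],0.5]
    - [[0,0,25],[0,0,0],0.5]
    - [[0,0,30],[0,0,0],0.5]
    - [[0,0,0],[0,0,0],0.5]
    - [[0,0,0],[0,0,0],0.5]

```text
clock: 26.63
eef_pos: [0.4848, 0.3699, 0.0622]
tool_rot: [0.661, 0.75, 0.002, 0.0]
ft_force: [0.2, 0.1, -1.9]
grip_width: 0.0584
grasp_force: 64.5
```

```bash
python3 - <<'E'
from h import *
o=get_obs(); print(o["eef_pos"].round(4),o["grip_width"],o["grasp_force"],o["ft_force"])
ims=[]
for c in ("wrist","scene"):
    p=camera(c); ims.append(p["image"])
    for s in silhouettes("timer",p)[:1]: r=fit(p,"timer",s,o["eef_pos"][2]+.004); print(c,round(s["conf"],2),s["bbox"],r[0].round(4),r[1],round(r[2]))
im=np.hstack([cv2.resize(ims[0],(400,300)),cv2.resize(ims[1][125:215,170:290],(400,300),interpolation=cv2.INTER_CUBIC)])
cv2.imwrite("pics/c7.png",im[:,:,::-1])
E
```

```text
[0.4848 0.3699 0.0622] 0.05837025178719469 64.51829195022583 [ 0.21633508  0.08250617 -1.89482367]
wrist 0.69 [218.4, 198.2, 337.5, 331.6] [0.4838 0.3714] 12731 13549
scene 0.66 [198.1, 151.4, 218.9, 169.2] [0.4812 0.3571] 336 421
```

View pics/c7.png

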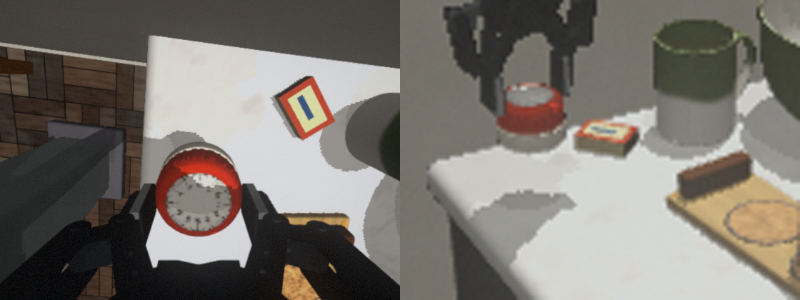

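The timer is held level at about 66 mm. Moving it to mark_1.

Request:
drive_tool:
  increments:
    - [[13,-13,0],[0,0,0],0.5]
    - [[25,-25,0],[0,0,0],0.5]
    - [[25,-25,0],[0,0,0],0.5]
    - [[25,-25,0],[0,0,0],0.5]
    - [[25,-25,0],[0,0,0],0.5]
    - [[25,-25,0],[0,0,0],0.5]
    - [[15,-16,0],[0,0,0],0.5]
    - [[0,0,0],[0,0,0],0.5]

```text
clock: 27.5
eef_pos: [0.6388, 0.2099, 0.0578]
tool_rot: [0.663, 0.748, -0.001, 0.0]
ft_force: [0.5, -0.4, -1.1]
grip_width: 0.0584
grasp_force: 64.5
```

Request:
drive_tool:
  increments:
    - [[0,0,-25],[0,0,0],0.5]
    - [[0,0,-20],[0,0,0],0.5]
    - [[0,0,0],[0,0,0],0.5]
    - [[0,0,0],[0,0,0],0.5]
    - [[0,0,0],[0,0,0],0.5]

```text
clock: 27.92
eef_pos: [0.636, 0.2152, 0.015]
tool_rot: [0.661, 0.751, -0.0, -0.0]
ft_force: [-0.3, 0.0, -0.4]
grip_width: 0.0581
grasp_force: 64.5
```

```bash
python3 - <<'E'
from h import *
o=get_obs(); print(o["eef_pos"].round(4),o["grip_width"],o["grasp_force"],o["ft_force"])
for c in ("wrist","top"):
    p=camera(c); print(marks(p).round(4).tolist())
    for s in silhouettes("timer",p)[:1]: r=fit(p,"timer",s,o["eef_pos"][2]+.004); print(c,round(s["conf"],2),s["bbox"],r[0].round(4),r[1],round(r[2]))
E
```

```text
[0.636  0.2152 0.015 ] 0.05809413709313382 64.51957941055298 [-0.2751443   0.04746173 -0.37356207]
[[0.6368, 0.2386], [0.6516, 0.1412]]
wrist 0.97 [221.0, 198.7, 337.2, 332.3] [0.6352 0.2169] 12746 13550
[[0.6302, 0.1066], [0.6486, 0.0438], [0.6622, -0.0312]]
```

Request:
drive_tool:
  increments:
    - [[2,0,-4],[0,0,0],0.5]
    - [[0,0,0],[0,0,0],0.5]
    - [[0,0,-2],[0,0,0],0.5]
    - [[0,0,0],[0,0,0],0.5]
    - [[0,0,0],[0,0,0],0.5]

```text
clock: 28.63
eef_pos: [0.6382, 0.2147, 0.0085]
tool_rot: [0.661, 0.75, -0.0, -0.0]
ft_force: [0.3, -0.1, 0.3]
grip_width: 0.0584
grasp_force: 64.5
```

Request:
drive_tool:
  increments:
    - [[0,0,-1.5],[0,0,0],0.5]
    - [[0,0,0],[0,0,0],0.5]
    - [[0,0,0],[0,0,0],0.5]

```text
clock: 28.88
eef_pos: [0.6386, 0.2149, 0.0078]
tool_rot: [0.661, 0.75, 0.0, 0.0]
ft_force: [0.4, 0.2, 2.1]
grip_width: 0.0581
grasp_force: 64.8
```

Request:
drive_tool:
  increments:
    - [[0,0,0],[0,0,0],1]
    - [[0,0,0],[0,0,0],1]
    - [[0,0,0],[0,0,0],1]
    - [[0,0,15],[0,0,0],1]
    - [[0,0,40],[0,0,0],1]
    - [[0,0,40],[0,0,0],1]
    - [[0,0,40],[0,0,0],1]
    - [[0,0,40],[0,0,0],1]

```text
clock: 29.55
eef_pos: [0.638, 0.2147, 0.1841]
tool_rot: [0.661, 0.75, -0.0, -0.0]
ft_force: [1.2, 0.5, -0.0]
grip_width: 0.085
grasp_force: 0.0
```

Request:
drive_tool:
  increments:
    - [[-5,-30,30],[0,0,0],1]
    - [[-5,-40,0],[0,0,0],1]
    - [[-5,-40,0],[0,0,0],1]
    - [[-5,-40,0],[0,0,0],1]
    - [[-5,-40,0],[0,0,0],1]
    - [[-5,-40,0],[0,0,0],1]
    - [[-5,-40,0],[0,0,0],1]
    - [[0,0,0],[0,0,0],1]

```text
clock: 30.22
eef_pos: [0.6023, -0.0619, 0.2119]
tool_rot: [0.664, 0.748, -0.001, 0.001]
ft_force: [1.1, 0.8, 0.3]
grip_width: 0.0852
grasp_force: 0.0
```

Request:
drive_tool:
  increments:
    - [[0,0,0],[0,0,0],1]
    - [[0,0,0],[0,0,0],1]
    - [[0,0,0],[0,0,0],1]

```text
clock: 30.47
eef_pos: [0.6037, -0.0533, 0.2116]
tool_rot: [0.66, 0.751, 0.0, -0.0]
ft_force: [0.8, -0.3, -0.3]
grip_width: 0.0852
grasp_force: 0.0
```

```bash
python3 - <<'E'
from h import *
o=get_obs(); print(o["eef_pos"].round(4))
ims={}
for c in ("wrist","top","scene"):
    p=camera(c); ims[c]=p["image"]; print(c,ray(p,(280,210))[0].round(3),marks(p).round(4).tolist())
    for n in ("salt_shaker","spice_jar","tin","timer"):
        for s in silhouettes(n,p)[:1]: r=fit(p,n,s,.012); print(n,round(s["conf"],2),s["bbox"],r[0].round(4),r[1],round(r[2]))
    # outline of salt base at mark centre
    if c=="wrist":
        im=p["image"].copy()
        for n,(x,y) in dict(salt_shaker=(.6712,-.051),spice_jar=(.6607,.0387),tin=(.6493,.1284),timer=(.6372,.2168)).items():
            for (z,r) in (DIM[n][0],DIM[n][-1]):
                q=np.array([proj(p,(x+r*np.cos(a),y+r*np.sin(a),.012+z)) for a in A]); cv2.polylines(im,[q.round().astype(int)],True,(255,0,255),1)
        save(dict(image=im),"w8.png")
im=cv2.resize(ims["scene"][130:270,220:400],(720,560),interpolation=cv2.INTER_CUBIC); cv2.imwrite("pics/s8.png",im[:,:,::-1])
E
```

```text
[ 0.6037 -0.0533  0.2116]
wrist [0.593 0.023 0.388] [[0.6453, 0.1077], [0.6451, 0.0402], [0.6649, -0.0287]]
salt_shaker 0.6 [304.8, 161.8, 400.2, 257.2] [ 0.6686 -0.0539] 6346 6885
spice_jar 0.66 [320.2, 73.9, 393.7, 131.9] [0.6609 0.0365] 3250 3346
tin 0.86 [315.3, 0.0, 389.1, 38.3] [0.6444 0.1078] 2042 5055
top [0.407 0.101 1.058] [[0.6203, 0.2238], [0.6343, 0.1205], [0.6483, 0.0434], [0.6657, -0.0288]]
salt_shaker 0.83 [340.5, 128.8, 372.0, 174.7] [ 0.6628 -0.0449] 981 1450
spice_jar 0.94 [300.5, 138.6, 323.0, 175.1] [0.6619 0.0368] 687 698
tin 0.61 [249.9, 149.4, 277.4, 186.4] [0.648  0.1291] 819 815
timer 0.66 [252.4, 151.0, 277.6, 187.5] [0.6519 0.1293] 833 739
scene [-0.013 -0.855  0.771] [[0.6093, 0.2258], [0.6691, 0.1039], [0.6434, 0.0328]]
salt_shaker 0.92 [336.3, 186.5, 364.9, 242.7] [ 0.6687 -0.0583] 1371 1511
tin 0.63 [285.1, 175.6, 314.8, 207.6] [0.6486 0.1293] 614 632
timer 0.81 [269.8, 177.8, 290.6, 197.8] [0.6384 0.2137] 369 426
```

View pics/w8.png

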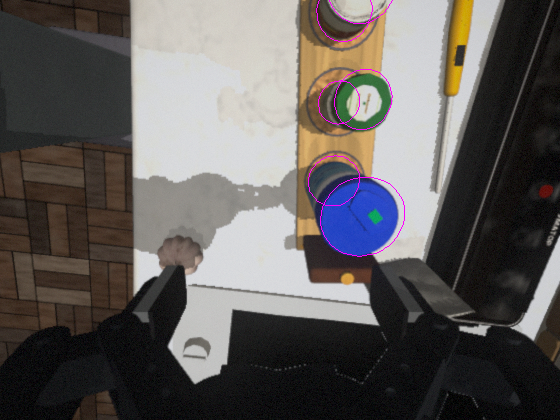

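View pics/s8.png

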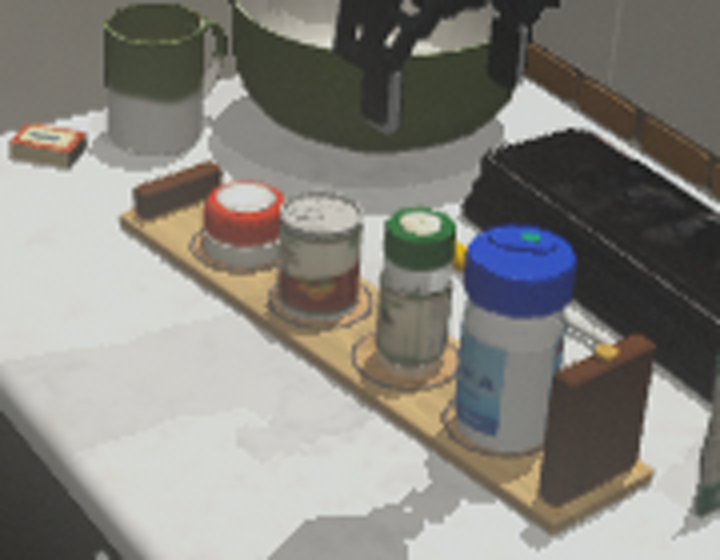

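The scene view shows the full row stepping down from the tall block: shaker (515,340), jar (418,290), tin (320,255) and timer (245,225). All four are upright and inside their rings, within about 4 mm of centre. The garlic is still at (180,252) in the wrist view and the gripper is clear, so I'm handing in.

```bash
python3 -c "
from workcell import job_done; print(job_done())"
```

```text
the job is handed in; nothing more can be done
None
```

The job is handed in: salt shaker, spice jar, tin and timer stand upright on marks 4 to 1, tallest next to the tall block, each within about 4 mm of its mark's centre by my measurements, and the garlic was not moved.

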